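# Post a spent bottle into the UV discard bin

### The job

Switch the lamp of the white UV discard bin off by pulling the red knob on its front out until it clicks into its out position. Then take the bottle with the yellow cap from the three standing near the front edge of the counter and push it down through the blue sprung flap in the bin's top until it drops inside, and once the flap has swung shut push the knob fully back in to switch the lamp on again. The flap must never open while the knob is in, and the other two bottles there, with the purple and the light-blue cap, stay standing where they are.

Things in the scene. Friction and masses are not known exactly. Their poses are not given: they have to be found in the camera images.
- uv_bin: White bin with dark top frame, fixed, 150 (x) x 170 (y) x 150 (z) mm. Origin on the counter under the middle of the top opening; x points front to back (front face, with the knob, at x = -90; back at +60), y to its left, z up. The opening, 74 (x) x 132 (y) mm at z = 150, is closed by the blue flap. Hollow inside: x -44 to +46, y -75 to +75, floor z = 10 mm.
- lamp_knob (a joint): Travel of the red pull-knob in m: 0 = in (lamp on, its start), 0.020 = out (lamp off). Slides straight out along the bin's -x. Detent: it springs to whichever end is nearer, takes about 5 N to start and snaps over past the middle, and stays at 0 or 0.020 when let go.
- knob_grip (a point): Middle of the knob's red head, 120 mm above the counter, 30 mm below the bin's top; moves with the knob. Head: 32 mm diameter, 24 mm long, axis along the bin's x; can be gripped from above across the bin's y. Knob in: this point is 41 mm before the bin's front face, the head's flat front end 11 mm further out. Behind the head a 12 mm stem and a 30 mm bezel, 8 mm deep.
- bin_flap (a joint): Angle of the blue flap in rad: 0 = shut, level with the bin's top; 1.55 = hanging down inside. Hinged along the bin's y at the back edge of the opening (bin x = +36, z = 150 mm); its front edge swings down into the bin. A weak spring (0.01 to 0.025 N m) shuts it by itself.
- flap_mid (a point): Point on the flap's upper face at the middle of the opening (when shut: bin x = 0, y = 0, z = 150 mm). The flap is blue, 67 (x) x 126 (y) x 4 mm; turns with the flap.
- bottle_yellow: White plastic bottle with a yellow cap and brown-yellow label, the one to discard; 42 mm across, 62 mm tall with its cap, about 120 g, standing upright on the counter. Origin: centre of its underside, z up through the cap. A rigid closed bottle. Straight-sided up to about 40 mm; it slips through the opening once pushed 40 mm down, the flap being 67 mm deep.
- bottle_purple: White plastic bottle of the same shape with a purple cap and label; not to be moved; 42 mm across, 62 mm tall with its cap, about 120 g, standing upright on the counter. Origin: centre of its underside, z up through the cap. A rigid closed bottle.
- bottle_blue: Small white plastic bottle with a light-blue cap; not to be moved; 28 mm across, 58 mm tall with its cap, about 50 g, standing upright on the counter. Origin: centre of its underside, z up through the cap. A rigid closed bottle.

How it is judged:
By the outcome, as a careful person would: the job done as asked, in the order asked, and still so for the second after the job is handed in, with the robot touching nothing.
It also fails if it takes over 54 s, if anything falls off the work surface, if the arm or the gripper's body presses on something with over 40 N, if the wrist force passes 120 N, or if a joint passes its speed limit or range.

### The arm

A 6-joint arm with a two-finger parallel gripper is mounted at the origin on a cart in front of the work surface, level with it; the furniture and walls round the work are solid. World frame = base frame: x ahead of the robot, y to its left, z up, the work surface at z = 0. Lengths are in m, angles in rad, forces in N, time in s.
With the tool pointing down it reaches from about 0.275 to 0.75 m from the base axis. Payload 10.2 kg.
Tool frame: the origin (TCP) lies at the very end of the fingers, on their centre line; the grasp point (between the pads) lies 19 mm behind it (arm.hold_point_z is the distance from the TCP to the grasp point, in m); z points along the fingers, y is the direction in which the jaws open and shut (so a half turn about z gives the same grasp; the last joint's range is limited). The gripper opens to 88 mm and grips with 3 to 60 N. Pads are 18 mm wide; open, the fingers measure 123 mm over their backs; the gripper's body (75 mm by 187 mm) begins 45 mm behind the grasp point.
Start: joints at [-1.499, 0.313, 1.498, -0, 1.331, -0.223], TCP at [0.153, -0.502, 0.239] pointing down, gripper open.
Joint ranges: [-2.94, 2.94], [-0.97, 2.17], [0.19, 2.56], [-1.23, 4.37], [0.02, 3.11], [-2.88, 2.88]. Speed limits (rad/s): [2.39, 2.39, 3.01, 3.14, 3.14, 3.14].

### API

Orientations are given as a unit quaternion [w, x, y, z].
In Python, from station import arm, read_camera, camera_info gives the robot as it stands.
- The arm moves only by the tool step_arm, never from a script. Its argument "targets" is a list of rows, each a list of 3 entries, a list of its own where there are three numbers: the closure, from 0 (fully open) to 1 (shut), then the shift along the tool's x, y, z in m, then the turn about the tool's z in degrees. In form: [[grip, [dx, dy, dz], turn], ...]. A call has 1 to 12 rows; each row shifts and turns the pose as measured when the row begins, along the tool's axes as they then stand; what a row does not reach is not made up. A row lasts 1/8 s, in which the tool goes at most 62.5 mm and 10.7 degrees, less where a joint would pass 70% of its speed; a pose out of reach is approached as far as the arm can. A call is refused whole if a number of a shift passes 0.0625 or a number of a turn 10.7, either way. A call with a gripper value outside its range is refused whole. The fingers move at their own pace and stop on an object; "grip_force" is the grip in N (left out, the last holds). Time passes only in rows, so rows that do not move let the fingers close. It gives the time, the measured TCP pose, the force and the opening at its end, in the units of the state.
- arm.observe(): the state, without advancing time (a new reading comes with each control period).
- read_camera(name): name is "scene" or "side" or "wrist"; returns (picture, depth): 480x640x3 uint8, red, green, blue; 480x640 float32, m along the optical axis (not along the pixel's ray), 0 where there is no reading.
- camera_info(name): a dict with "intrinsics" (3x3 intrinsics, pixels), "R" (3x3) and "t" (3): a world point X has camera coordinates R X + t. Camera axes: x right, y down, z forward; pixel columns grow to the right and rows downward; lengths in m; the calibration is good to about 2 mm. A picture is of the moment at which its call begins: read the wrist's pose just before it. camera_info takes no time and is no camera call; for the wrist camera it gives the pose at the moment of the call.
- arm.finish_job(): hands the job in, once; it reports no verdict.
The state is a dict: "t": time; "joint_positions": joint angles; "joint_velocities": joint speeds; "joint_torque": joint torques, N m; "position": TCP position; "tcp_rot": TCP orientation; "contact_force": force on the tool from outside, world axes, zero at the start; "ft_torque": the same for the moment, N m; "finger_gap": opening from 0.0 (shut) to 1.0 (fully open).
Only numpy, scipy, OpenCV 4.12 (cv2) and the standard library are available. Lean on these libraries where they do the work, as an engineer would, in place of code of your own. Each camera call takes 0.05 s, during which the arm holds its last target.

## Working session

There is one attempt and no reset: what is moved stays moved. The work goes in short steps, Python scripts to look and compute and a tool call to move; the robot and the scene stay as the last step left them, time stands still between calls to the robot, and variables do not carry over. Pictures are saved under pics/ and viewed, and the job is handed in when it is done.

Besides the shell and the picture viewer there is one more tool, called after "Emit:" by a JSON object that holds its "name" and its "arguments". step_arm: Moves the arm, as the interface text tells. Its arguments: {"type":"object","properties":{"targets":{"type":"array"},"grip_force":{"type":"number"}},"required":["targets"]}

```bash
mkdir -p pics; ls; python3 - <<'E'
from station import arm, read_camera, camera_info
import cv2,numpy as np
s=arm.observe();print(s)
for n in ["scene","side"]:
    p,d=read_camera(n);cv2.imwrite(f"pics/{n}0.png",p[:,:,::-1]);np.save(f"{n}0.npy",d)
    c=camera_info(n);print(n,c)
E
```

```text
pics
{'t': 0.0, 'joint_positions': array([-1.49940744e+00,  3.13423248e-01,  1.49843203e+00, -2.45100697e-05,
        1.33098603e+00, -2.23386356e-01]), 'joint_velocities': array([-0.00027964,  0.00063596, -0.00023981, -0.00209566,  0.00115043,
       -0.00096758]), 'joint_torque': array([-1.31909110e-03, -4.02206182e+01, -2.52268785e+01,  6.94018439e-02,
        3.52549553e-02, -9.30237366e-05]), 'position': array([ 0.15249705, -0.50210842,  0.23817666]), 'tcp_rot': array([-6.23428469e-04,  9.89157471e-01,  1.46857439e-01,  3.55342346e-05]), 'contact_force': array([-0.01499079,  0.19149306, -0.47499733]), 'ft_torque': array([ 0.05947559, -0.01510655, -0.00232822]), 'finger_gap': 1.0013923370092055}
scene {'intrinsics': array([[457.6489535 ,   0.        , 316.89395618],
       [  0.        , 457.6489535 , 248.13673106],
       [  0.        ,   0.        ,   1.        ]]), 'R': array([[-0.90947749, -0.41562868,  0.01017358],
       [-0.22284788,  0.46668503, -0.85588779],
       [ 0.35098365, -0.78067784, -0.5170615 ]]), 't': array([0.46982959, 0.2190979 , 0.70475517])}
side {'intrinsics': array([[517.44162145,   0.        , 318.44529162],
       [  0.        , 517.44162145, 243.62367418],
       [  0.        ,   0.        ,   1.        ]]), 'R': array([[-0.87981534, -0.47501306, -0.01695772],
       [-0.25474847,  0.50136241, -0.82688509],
       [ 0.40128318, -0.72318623, -0.56211519]]), 't': array([0.47274638, 0.23161735, 0.9199931 ])}
```

View pics/scene0.png

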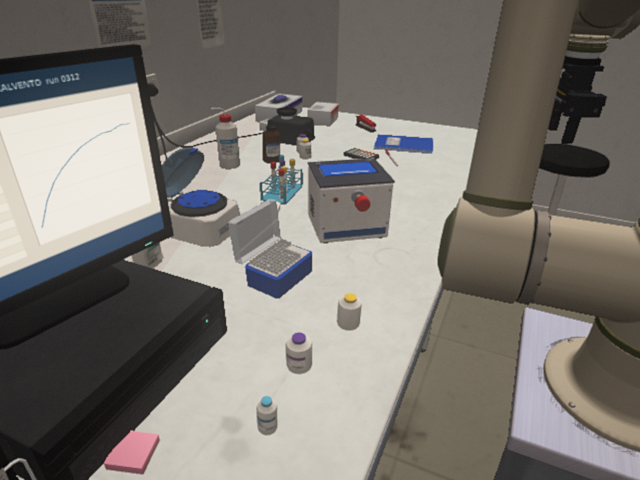

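View pics/side0.png

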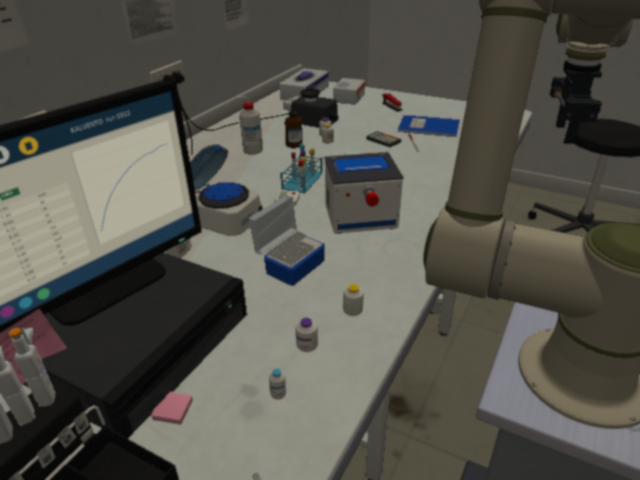

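The scene view shows the bin at about (350,200), with its knob at (362,202) and flap at (350,169). The yellow cap is at (350,298), purple at (299,339) and light blue at (267,401).

```bash
cat > h.py <<'E'
import numpy as np,cv2
from station import arm, read_camera, camera_info
def deproj(n,d,pts,c=None):
    c=c or camera_info(n);K=c['intrinsics'];o=[]
    for u,v in pts:
        z=np.median([x for x in d[int(v)-1:int(v)+2,int(u)-1:int(u)+2].ravel() if x>0] or [0])
        X=np.array([(u-K[0,2])/K[0,0]*z,(v-K[1,2])/K[1,1]*z,z]);o.append(c['R'].T@(X-c['t']))
    return np.array(o)
def cloud(n,d,c=None):
    c=c or camera_info(n);K=c['intrinsics'];v,u=np.mgrid[:480,:640]
    P=np.stack([(u-K[0,2])/K[0,0]*d,(v-K[1,2])/K[1,1]*d,d],-1)
    return (P-c['t'])@c['R']
def proj(n,X,c=None):
    c=c or camera_info(n);p=(np.atleast_2d(X)@c['R'].T+c['t'])@c['intrinsics'].T
    return p[:,:2]/p[:,2:]
E
python3 - <<'E'
from h import *
np.set_printoptions(precision=4,suppress=True)
for n,b in [("scene",(300,150,110,100)),("side",(315,140,100,100))]:
    p=cv2.imread(f"pics/{n}0.png");d=np.load(f"{n}0.npy");C=cloud(n,d)
    hsv=cv2.cvtColor(p,cv2.COLOR_BGR2HSV);H,S,V=[hsv[...,i].astype(int) for i in range(3)]
    ok=d>0
    x,y,w,h=b;m=np.zeros_like(ok);m[y:y+h,x:x+w]=1
    def cent(name,k):
        k=k&ok;
        if k.sum(): print(n,name,k.sum(),np.median(C[k],0),np.argwhere(k).mean(0)[::-1],C[k].min(0),C[k].max(0))
    top=m&(abs(C[...,2]-.15)<.012)
    cent('flap',top&(H>100)&(H<130)&(S>150)&(V>60))
    cent('top',top)
    pts=C[top&ok][:,:2].astype(np.float32); print('rect',cv2.minAreaRect(pts), cv2.boxPoints(cv2.minAreaRect(pts)))
    cent('knob',m&((H<8)|(H>172))&(S>150)&(V>60))
    for nm,lo,hi in [('yel',20,32),('pur',120,150),('blu',90,104)]:
        k=np.zeros_like(ok);k[270:440,240:380]=1
        cent(nm,k&(H>=lo)&(H<=hi)&(S>90)&(V>80)&(C[...,2]>.03)&(C[...,2]<.09))
    cv2.imwrite(f"pics/{n}0c.png",cv2.resize(p[y:y+h,x:x+w],None,fx=6,fy=6,interpolation=cv2.INTER_CUBIC)[:600])
E
```

```text
scene flap 467 [ 0.5908 -0.3245  0.1489] [346.1991 167.8779] [ 0.5221 -0.3901  0.1443] [ 0.6566 -0.2613  0.1512]
scene top 2096 [ 0.5718 -0.2919  0.1488] [348.697  174.0864] [ 0.4659 -0.4216  0.138 ] [ 0.6895 -0.1968  0.1544]
rect ((0.5776464343070984, -0.30714038014411926), (0.17218782007694244, 0.15920211374759674), 36.00525665283203) [[ 0.4612 -0.2934]
 [ 0.5548 -0.4221]
 [ 0.6941 -0.3209]
 [ 0.6005 -0.1921]]
scene knob 78 [ 0.5115 -0.2078  0.1309] [361.4359 199.4103] [ 0.4944 -0.8719  0.0074] [ 0.6443 -0.1971  0.1358]
scene yel 86 [0.4377 0.0365 0.0611] [349.7093 297.4767] [0.4285 0.0227 0.0569] [0.448  0.046  0.0628]
scene pur 94 [0.4733 0.1647 0.0613] [298.4894 337.1489] [0.4635 0.1541 0.0592] [0.4831 0.1746 0.064 ]
scene blu 66 [0.4595 0.2903 0.0577] [266.0758 400.4697] [0.4528 0.2827 0.0554] [0.4658 0.2964 0.0592]
side flap 533 [ 0.5905 -0.3236  0.1503] [360.212 162.803] [ 0.5184 -0.3884  0.1451] [ 0.6549 -0.2581  0.1541]
side top 2144 [ 0.5701 -0.2936  0.1501] [362.43   168.9683] [ 0.4646 -0.4133  0.138 ] [ 0.6899 -0.1957  0.1578]
rect ((0.5639370083808899, -0.2894841432571411), (0.17225292325019836, 0.205047145485878), 36.20777893066406) [[ 0.4339 -0.2576]
 [ 0.555  -0.4231]
 [ 0.694  -0.3213]
 [ 0.5729 -0.1559]]
side knob 142 [ 0.5053 -0.2061  0.1264] [371.7817 198.5141] [ 0.491  -0.224   0.1088] [ 0.5218 -0.1953  0.1384]
side yel 80 [0.4367 0.0376 0.0615] [353.2625 287.8   ] [0.4266 0.0242 0.0558] [0.4484 0.0463 0.0645]
side pur 51 [0.4731 0.1669 0.0617] [305.902  321.5098] [0.4636 0.1579 0.0586] [0.4814 0.1754 0.0646]
side blu 40 [0.4581 0.2924 0.0579] [276.2   371.925] [0.453  0.2841 0.0551] [0.4644 0.298  0.0598]
```

View pics/scene0c.png

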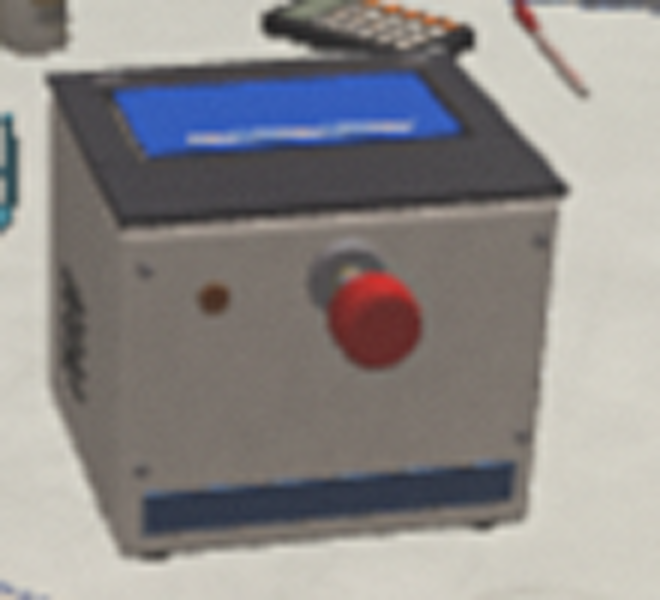

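```bash
python3 - <<'E'
from h import *
np.set_printoptions(precision=3,suppress=True)
d=np.load("scene0.npy");C=cloud("scene",d);p=cv2.imread("pics/scene0.png")
# height map of max z over grid
g={}
for q in C[d>0][::1]:
    if .25<q[0]<.8 and -.55<q[1]<.3 and -.02<q[2]<.6:
        k=(round(q[1]/.05),round(q[0]/.05));g[k]=max(g.get(k,-1),q[2])
print('y\\x',[round(.05*i,2) for i in range(5,17)])
for j in range(6,-12,-1): print(round(j*.05,2),[int(1000*g[(j,i)]) if (j,i) in g else -1 for i in range(5,17)])
E
```

```text
y\x [0.25, 0.3, 0.35, 0.4, 0.45, 0.5, 0.55, 0.6, 0.65, 0.7, 0.75, 0.8]
0.3 [-1, 2, 2, 2, 59, 2, 2, 99, 100, 99, 459, 459]
0.25 [-1, 2, 3, 3, 3, 2, 3, 100, 100, 99, 459, 459]
0.2 [-1, 2, 2, 2, 59, 59, 3, 98, 99, 99, 459, 457]
0.15 [-1, 2, 2, 2, 62, 64, 2, 98, 99, 99, 458, 456]
0.1 [247, 247, 2, 2, 2, 2, 2, 2, 2, 0, 458, -1]
0.05 [319, 278, 2, 51, 62, 2, 2, 48, 2, 2, 1, 1]
0.0 [477, 436, 2, 49, 60, 2, 1, 60, 69, 140, 2, 1]
-0.05 [520, 519, 2, 2, 1, 2, 48, 59, 140, 140, 1, 2]
-0.1 [-1, 515, 2, 2, 2, 2, 48, 59, 140, 139, 1, 1]
-0.15 [-1, 1, 2, 2, 2, 2, 1, 2, 0, 0, -1, -1]
-0.2 [-1, 0, 1, 2, 2, 135, 150, 150, 1, 1, -1, -1]
-0.25 [-1, -1, 1, 2, 1, 150, 150, 151, 151, 2, 1, -1]
-0.3 [-1, -1, 2, 1, 151, 151, 151, 151, 154, 149, 15, 16]
-0.35 [-1, -1, 1, 2, 2, 151, 150, 150, 150, 148, 53, 94]
-0.4 [-1, -1, 1, 2, 1, 1, 153, 150, -1, 1, 0, 93]
-0.45 [-1, -1, 1, 1, 2, 0, -1, -1, -1, -1, 1, 93]
-0.5 [-1, -1, 1, 2, 1, 1, -1, -1, -1, -1, 0, 54]
-0.55 [-1, -1, 0, 0, 0, 1, 1, -1, -1, -1, -1, 0]
```

Emit:
{"name": "step_arm", "arguments": {"targets": [[0,[0,0,0],-10.6],[0,[0,0,0],-10.6],[0,[0,0,0],-10.6],[0,[0,0,0],-10.6],[0,[0,0,0],-10.6],[0,[0,0,0],-10.6],[0,[0,0,0],-10.6],[0,[0,0,0],-10.6],[0,[0,0,0],-10.6],[0,[0,0,0],-10.6]]}}

```text
t: 1.35
position: [0.1524, -0.5005, 0.2348]
tcp_rot: [-0.002, 0.465, 0.885, 0.004]
contact_force: [-1.0, 0.5, -0.2]
finger_gap: 0.997
```

Emit:
{"name": "step_arm", "arguments": {"targets": [[0,[0,0.03,-0.01],-1.4],[0,[0,0.05,-0.01],0],[0,[0,0.05,-0.005],0],[0,[0,0.05,0],0],[0,[0.005,0.05,0],0],[0,[0.005,0.05,0],0],[0,[0.005,0.05,0],0],[0,[0,0.05,0],0],[0,[0,0.04,0],0],[0,[0,0.02,0],0],[0,[0,0,0],0]]}}

```text
t: 2.72
position: [0.5094, -0.2203, 0.2596]
tcp_rot: [-0.005, 0.454, 0.891, 0.006]
contact_force: [-1.5, 0.4, 0.8]
finger_gap: 1.001
```

```bash
cat >> h.py <<'E'
from scipy.spatial.transform import Rotation as Rn
O=np.array([.590,-.3235,0]);YAW=np.deg2rad(-54)
def Bm(yaw=None):
    a=YAW if yaw is None else yaw
    return np.array([[np.cos(a),-np.sin(a),0],[np.sin(a),np.cos(a),0],[0,0,1]])
def binp(q): return O+Bm()@np.array(q)
def tool():
    s=arm.observe();q=s['tcp_rot'];R=Rn.from_quat([q[1],q[2],q[3],q[0]]).as_matrix();return s,R
def go(X):
    s,R=tool();x=R[:,0]
    print('t %.2f pos'%s['t'],s['position'],'F',s['contact_force'],'gap',s['finger_gap'],'yawx',np.rad2deg(np.arctan2(x[1],x[0])),'tilt',R[:2,2])
    print('shift tool (m)',R.T@(np.array(X)-s['position']))
def inbin(X): return Bm().T@(np.asarray(X)-O)
E
python3 - <<'E'
from h import *
np.set_printoptions(precision=4,suppress=True)
go(binp([-.131,0,.25]))
c=camera_info("wrist");p,d=read_camera("wrist");np.save("w1.npy",d);cv2.imwrite("pics/w1.png",p[:,:,::-1]);print(c)
import pickle;pickle.dump(c,open("w1.pkl","wb"))
E
```

```text
t 2.73 pos [ 0.5094 -0.2203  0.2596] F [-1.4566  0.3672  0.7656] gap 1.0007040268836493 yawx 126.0397636535732 tilt [-0.0039  0.0148]
shift tool (m) [-0.      0.0045  0.0097]
{'intrinsics': array([[345.2746,   0.    , 319.8001],
       [  0.    , 345.2746, 247.8427],
       [  0.    ,   0.    ,   1.    ]]), 'R': array([[ 0.8093,  0.5874,  0.0047],
       [ 0.5687, -0.7855,  0.244 ],
       [ 0.1471, -0.1948, -0.9698]]), 't': array([-0.2837, -0.5005,  0.2915])}
```

View pics/w1.png

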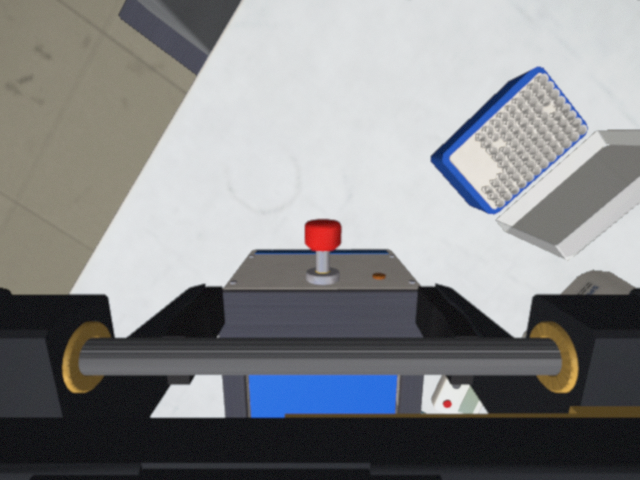

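The knob head is at (322,235), seen from above, with the flap at (320,395) and the front corners at about (225,290) and (418,290).

```bash
python3 - <<'E'
from h import *
import pickle
np.set_printoptions(precision=4,suppress=True)
c=pickle.load(open("w1.pkl","rb"));d=np.load("w1.npy");p=cv2.imread("pics/w1.png")
C=cloud("wrist",d,c);hsv=cv2.cvtColor(p,cv2.COLOR_BGR2HSV);H,S,V=[hsv[...,i].astype(int) for i in range(3)]
k=((H<8)|(H>172))&(S>150)&(V>60)&(d>0);k[:, :280]=0;k[:,370:]=0
q=inbin(C[k]);print(k.sum(),np.median(q,0),np.percentile(q,[3,97],axis=0))
t=q[q[:,2]>.128];print('top y',t[:,1].mean(),t[:,0].min(),t[:,0].max())
# front top edge line
m=(d>0)&(abs(C[...,2]-.15)<.006);m[:285]=0;m[300:]=0;m[:,:215]=0;m[:,430:]=0
print(inbin(C[m]).min(0),inbin(C[m]).max(0))
f=m=(d>0)&(abs(C[...,2]-.15)<.01)&(H>100)&(H<130)&(S>150);f[:360]=0;f[:,:240]=0;f[:,405:]=0
print('flap',inbin(C[f]).min(0),inbin(C[f]).max(0))
# front face points
m=(d>0)&(C[...,2]>.05)&(C[...,2]<.14)&(S<60);m[:262]=0;m[280:]=0;m[:,:240]=0;m[:,400:]=0
m[:,295:350]=0
q=inbin(C[m]);print('front',np.median(q,0),np.polyfit(q[:,1],q[:,0],1))
go(binp([-.131,0,.25]))
E
```

```text
Traceback (most recent call last):
  File "h.py", line 28, in inbin
    def inbin(X): return Bm().T@(np.asarray(X)-O)
                         ~~~~~~^^~~~~~~~~~~~~~~~~
ValueError: matmul: Input operand 1 has a mismatch in its core dimension 0, with gufunc signature (n?,k),(k,m?)->(n?,m?) (size 956 is different from 3)
```

```bash
sed -i 's/def inbin.*/def inbin(X): return (np.asarray(X)-O)@Bm()/' h.py; python3 - <<'E'
from h import *
import pickle
np.set_printoptions(precision=4,suppress=True)
c=pickle.load(open("w1.pkl","rb"));d=np.load("w1.npy");p=cv2.imread("pics/w1.png")
C=cloud("wrist",d,c);hsv=cv2.cvtColor(p,cv2.COLOR_BGR2HSV);H,S,V=[hsv[...,i].astype(int) for i in range(3)]
k=((H<8)|(H>172))&(S>150)&(V>60)&(d>0);k[:, :280]=0;k[:,370:]=0
q=inbin(C[k]);print(k.sum(),np.median(q,0),np.percentile(q,[3,97],axis=0))
t=q[q[:,2]>.128];print('top y',t[:,1].mean(),t[:,0].min(),t[:,0].max())
m=(d>0)&(abs(C[...,2]-.15)<.006);m[:285]=0;m[325:]=0;m[:,:215]=0;m[:,430:]=0
print(inbin(C[m]).min(0),inbin(C[m]).max(0))
f=m=(d>0)&(abs(C[...,2]-.15)<.01)&(H>100)&(H<130)&(S>150);f[:360]=0;f[:,:240]=0;f[:,405:]=0
print('flap',inbin(C[f]).min(0),inbin(C[f]).max(0))
m=(d>0)&(C[...,2]>.05)&(C[...,2]<.14)&(S<60);m[:262]=0;m[280:]=0;m[:,:240]=0;m[:,400:]=0
m[:,295:350]=0
q=inbin(C[m]);print('front',np.median(q,0),np.polyfit(q[:,1],q[:,0],1))
go(binp([-.131,0,.25]))
E
```

```text
956 [-0.1362 -0.0021  0.133 ] [[-0.146  -0.0148  0.1244]
 [-0.1239  0.0107  0.1359]]
top y -0.0023422188413787107 -0.1462629319632996 -0.122503625458944
[-0.0958 -0.082   0.1455] [-0.065   0.0727  0.1519]
flap [-0.0206 -0.0648  0.1479] [0.0224 0.0604 0.1524]
front [-0.0941 -0.0325  0.0947] [-0.0002 -0.0941]
t 2.77 pos [ 0.5089 -0.2208  0.2597] F [-0.7272  0.7223  0.2633] gap 1.004327329857398 yawx 125.98781318063368 tilt [-0.004   0.0147]
shift tool (m) [0.0001 0.0052 0.0097]
```

```bash
python3 - <<'E'
import re
from h import *
n=binp([-.0025,-.0015,0]);print(n)
s=open('h.py').read().replace('O=np.array([.590,-.3235,0])',f'O=np.array([{n[0]:.4f},{n[1]:.4f},0])');open('h.py','w').write(s)
E
python3 -c "
from h import *
go(binp([-.131,0,.102]))"
```

```text
[ 0.58731701 -0.32235914  0.        ]
t 2.77 pos [ 0.50889082 -0.22077782  0.25969163] F [-0.72720579  0.72230112  0.26326792] gap 1.004327329857398 yawx 125.98781318063368 tilt [-0.00403039  0.01469655]
shift tool (m) [0.00044998 0.00285404 0.1577317 ]
```

Emit:
{"name": "step_arm", "arguments": {"targets": [[0,[0,0.003,0.03],0],[0,[0,0,0.04],0],[0,[0,0,0.04],0],[0,[0,0,0.03],0],[0,[0,0,0.015],0],[0,[0,0,0],0]]}}

```text
t: 3.52
position: [0.5067, -0.2219, 0.1016]
tcp_rot: [-0.004, 0.457, 0.889, 0.005]
contact_force: [0.1, 0.4, 0.4]
finger_gap: 0.999
```

```bash
python3 -c "
from h import *
go(binp([-.131,0,.102]))"
```

```text
t 3.52 pos [ 0.50672908 -0.22185975  0.10161733] F [0.0832014  0.4001986  0.39004118] gap 0.9988331610932698 yawx 125.60849543510047 tilt [-0.00305626  0.01270602]
shift tool (m) [ 0.00234883  0.00607295 -0.00032442]
```

Emit:
{"name": "step_arm", "arguments": {"targets": [[0,[0.0025,0.006,0],0.4],[0,[0,0.001,0],0]]}}

```text
t: 3.78
position: [0.5119, -0.2163, 0.1039]
tcp_rot: [-0.003, 0.461, 0.888, 0.005]
contact_force: [0.1, 0.2, -0.1]
finger_gap: 1.004
```

```bash
python3 -c "
from h import *
go(binp([-.131,0,.102]))
p,d=read_camera('wrist');cv2.imwrite('pics/w2.png',p[:,:,::-1])"
```

```text
t 3.77 pos [ 0.5118546  -0.21629969  0.10387772] F [ 0.07331823  0.2003437  -0.07899342] gap 1.003990299367225 yawx 125.14609054274197 tilt [-0.00017951  0.01064805]
shift tool (m) [ 0.00078091 -0.00135087  0.00187662]
```

View pics/w2.png

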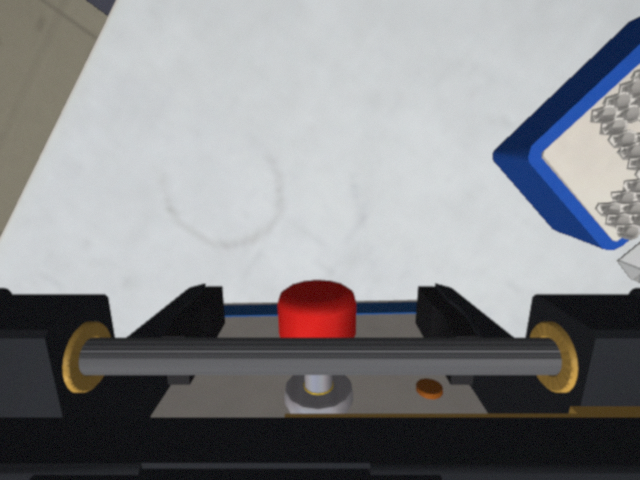

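The knob head at (317,312) is centred between the fingers at x 220 and 420, so I'm closing on it.

Emit:
{"name": "step_arm", "arguments": {"targets": [[0.3,[0,0,0],-0.8],[0.6,[0,0,0],0],[0.8,[0,0,0],0],[0.8,[0,0,0],0],[0.8,[0,0,0],0],[0.8,[0,0,0],0]], "grip_force": 25}}

```text
t: 4.58
position: [0.5113, -0.2171, 0.1046]
tcp_rot: [-0.003, 0.454, 0.891, 0.004]
contact_force: [-9.4, -7.3, 3.0]
finger_gap: 0.351
```

```bash
python3 -c "
from h import *
go(binp([-.151,0,.102]))"
```

```text
t 4.58 pos [ 0.51133912 -0.21705039  0.1045774 ] F [-9.35499925 -7.29393285  2.96852038] gap 0.35079554031346666 yawx 126.06184949023472 tilt [-0.00149404  0.00876917]
shift tool (m) [ 0.02110098 -0.00045736  0.00274384]
```

Emit:
{"name": "step_arm", "arguments": {"targets": [[0.8,[0.004,-0.001,0],0],[0.8,[0.004,0,0],0],[0.8,[0.004,0,0],0],[0.8,[0.004,0,0],0],[0.8,[0.004,0,0],0],[0.8,[0.002,0,0],0]]}}

```text
t: 5.32
position: [0.4992, -0.2009, 0.105]
tcp_rot: [0.002, 0.453, 0.891, 0.003]
contact_force: [11.9, -14.1, -11.2]
finger_gap: 0.35
```

```bash
python3 -c "
from h import *
go(binp([-.151,0,.102]))
c=camera_info('wrist');p,d=read_camera('wrist');cv2.imwrite('pics/w3.png',p[:,:,::-1])"
```

```text
t 5.33 pos [ 0.4992305  -0.20087447  0.10500056] F [ 11.8915442  -14.1262662  -11.23869129] gap 0.349786027616005 yawx 126.07574208855311 tilt [0.00605326 0.0032561 ]
shift tool (m) [ 0.00092086 -0.0002004   0.00299841]
```

View pics/w3.png

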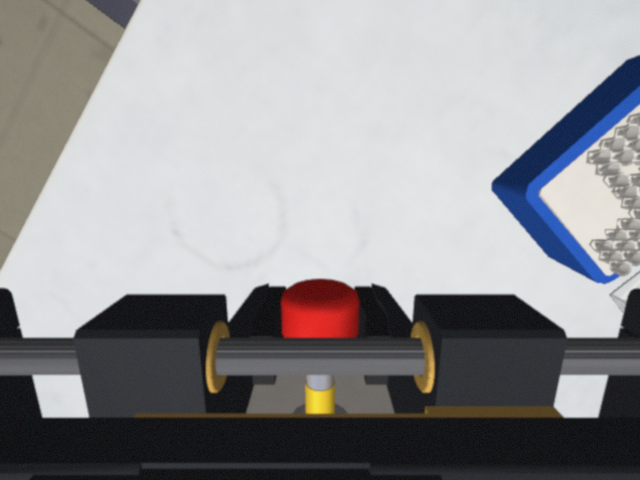

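The knob head at (320,310) has come out with the fingers. A yellow band now shows on the stem at (320,400), the TCP moved 20 mm, and the pull force points to the end stop. I'm releasing it.

Emit:
{"name": "step_arm", "arguments": {"targets": [[0.8,[-0.001,0,0],0],[0.4,[0,0,0],0],[0,[0,0,0],0],[0,[0,0,0],0],[0,[0,0,-0.02],0],[0,[0,0,-0.045],0],[0,[0,0,-0.05],0],[0,[0,0,-0.03],0]]}}

```text
t: 6.38
position: [0.4978, -0.2016, 0.2523]
tcp_rot: [-0.0, 0.454, 0.891, 0.003]
contact_force: [-0.1, 0.0, 0.2]
finger_gap: 1.003
```

```bash
python3 - <<'E'
from h import *
np.set_printoptions(precision=4,suppress=True)
B=[.437,.037]
c=camera_info('wrist');p,d=read_camera('wrist');cv2.imwrite('pics/w4.png',p[:,:,::-1])
C=cloud("wrist",d,c);hsv=cv2.cvtColor(p,cv2.COLOR_BGR2HSV);H,S,V=[hsv[...,i].astype(int) for i in range(3)]
k=((H<8)|(H>172))&(S>150)&(V>60)&(d>0);k[:, :280]=0;k[:,370:]=0
q=inbin(C[k]);print(k.sum(),np.percentile(q,[1,99],axis=0))
go([*B,.15])
E
```

```text
Traceback (most recent call last):
IndexError: index -1 is out of bounds for axis 0 with size 0
```

View pics/w4.png

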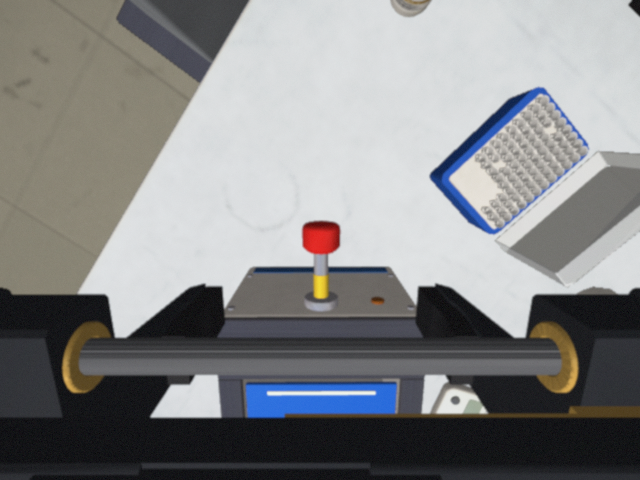

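The knob stays out, with the yellow stem band at (320,287) and the head at (321,237). The flap is shut at (320,395). Next I'm moving to the bottle.

```bash
python3 -c "
from h import *
go([.437,.036,.2])"
```

```text
t 6.42 pos [ 0.49861827 -0.20212157  0.25572506] F [ 0.01204214 -0.21680328  3.7554423 ] gap 0.9962771329381996 yawx 126.02841069050997 tilt [0.00622419 0.0029161 ]
shift tool (m) [0.2288904  0.08985147 0.05603461]
```

Emit:
{"name": "step_arm", "arguments": {"targets": [[0,[0.03,0.01,0],0],[0,[0.045,0.02,0.01],0],[0,[0.045,0.02,0.01],0],[0,[0.045,0.02,0.01],0],[0,[0.035,0.01,0.01],0],[0,[0.01,0,0],0],[0,[0,0,0],0]]}}

```text
t: 7.3
position: [0.4383, 0.0198, 0.2143]
tcp_rot: [0.004, 0.455, 0.891, 0.002]
contact_force: [0.8, -0.6, 0.3]
finger_gap: 1.002
```

```bash
python3 - <<'E'
from h import *
np.set_printoptions(precision=4,suppress=True)
c=camera_info('wrist');p,d=read_camera('wrist');p=p[:,:,::-1].copy();cv2.imwrite('pics/w5.png',p)
C=cloud("wrist",d,c);hsv=cv2.cvtColor(p,cv2.COLOR_BGR2HSV);H,S,V=[hsv[...,i].astype(int) for i in range(3)]
k=(H>=20)&(H<=32)&(S>100)&(V>80)&(abs(C[...,2]-.061)<.006)&(d>0)
print(k.sum(),C[k].mean(0),C[k].min(0),C[k].max(0))
k=(abs(C[...,2]-.03)<.012)&(d>0)&(np.hypot(C[...,0]-.437,C[...,1]-.036)<.04);q=C[k]
print(k.sum())
if k.sum()>10:
    A=np.c_[2*q[:,:2],np.ones(len(q))];s=np.linalg.lstsq(A,(q[:,:2]**2).sum(1),rcond=None)[0];print('circ',s[:2],np.sqrt(s[2]+s[0]**2+s[1]**2))
go([.437,.036,.2])
E
```

```text
465 [0.4379 0.0331 0.0612] [0.4275 0.0226 0.0592] [0.4484 0.0435 0.0633]
66
circ [0.4387 0.0323] 0.020948021831065377
t 7.35 pos [0.4385 0.0195 0.2142] F [-1.3124  0.306   0.6131] gap 1.0034307980087243 yawx 125.88946866561464 tilt [0.0092 0.0009]
shift tool (m) [0.0144 0.0083 0.0142]
```

View pics/w5.png

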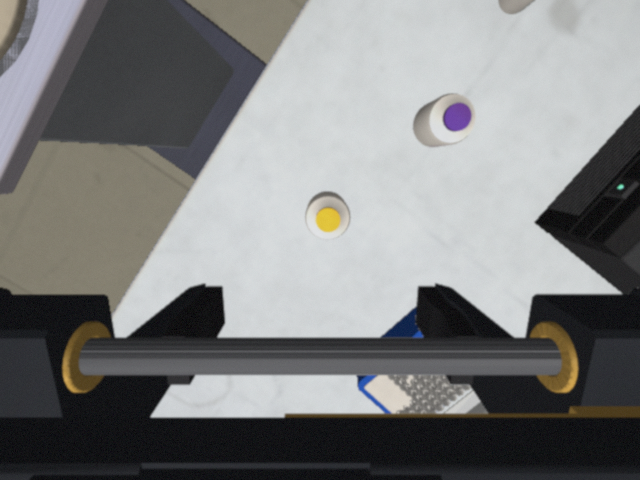

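The yellow cap is at (328,220) and comes out at (0.438, 0.033). Purple is at (457,117), well clear.

```bash
python3 -c "
from h import *
go([.438,.0327,.014])"
```

```text
t 7.35 pos [0.43852823 0.01946079 0.21424772] F [-1.31236622  0.30600428  0.61309379] gap 1.0034307980087243 yawx 125.88946866561464 tilt [0.0091527  0.00086807]
shift tool (m) [0.01196891 0.00574664 0.20024591]
```

Emit:
{"name": "step_arm", "arguments": {"targets": [[0,[0.008,0.004,0.03],0],[0,[0.004,0.002,0.04],0],[0,[0,0,0.04],0],[0,[0,0,0.01],0],[0,[0,0,0],0]]}}

```text
t: 7.98
position: [0.442, 0.0275, 0.0934]
tcp_rot: [0.007, 0.458, 0.889, 0.003]
contact_force: [-0.2, -0.3, 0.8]
finger_gap: 1.0
```

```bash
python3 -c "
from h import *
go([.438,.0327,.014])"
```

```text
t 7.97 pos [0.44203182 0.02746655 0.09344467] F [-0.19607105 -0.34808255  0.84077662] gap 0.9995207481611902 yawx 125.4956218759777 tilt [ 0.01584805 -0.00138763]
shift tool (m) [ 0.00742242 -0.00120395  0.07936346]
```

Emit:
{"name": "step_arm", "arguments": {"targets": [[0,[0.007,-0.001,0.015],-0.4],[0,[0,0,0.02],0],[0,[0,0,0.02],0],[0,[0,0,0.015],0],[0,[0,0,0],0]]}}

```text
t: 8.6
position: [0.4449, 0.0297, 0.0291]
tcp_rot: [0.015, 0.456, 0.89, 0.005]
contact_force: [-0.5, -0.6, 0.3]
finger_gap: 1.002
```

```bash
python3 -c "
from h import *
go([.438,.0327,.014])"
```

```text
t 8.60 pos [0.44491703 0.02974847 0.02909504] F [-0.5186392  -0.58665071  0.26604652] gap 1.0020763844180394 yawx 125.78338560805922 tilt [ 0.03038907 -0.00454114]
shift tool (m) [ 0.00676136 -0.00421349  0.01486431]
```

Emit:
{"name": "step_arm", "arguments": {"targets": [[0,[0.0065,-0.004,0.007],0],[0,[0,0,0.007],0],[0,[0,0,0],0]]}}

```text
t: 8.98
position: [0.4394, 0.0323, 0.0163]
tcp_rot: [0.017, 0.456, 0.89, 0.005]
contact_force: [0.3, -0.1, 0.1]
finger_gap: 1.002
```

```bash
python3 -c "
from h import *
go([.438,.0327,.014])"
```

```text
t 8.97 pos [0.43936575 0.0323419  0.01629014] F [ 0.28967542 -0.13620453  0.13827177] gap 1.0017758282267735 yawx 125.76515554737516 tilt [ 0.03450135 -0.005387  ]
shift tool (m) [ 0.00114468 -0.00095484  0.00223969]
```

Emit:
{"name": "step_arm", "arguments": {"targets": [[0.3,[0.001,-0.001,0],0],[0.5,[0,0,0],0],[0.7,[0,0,0],0],[0.7,[0,0,0],0],[0.7,[0,0,0],0],[0.7,[0,0,-0.01],0],[0.7,[0,0,-0.02],0],[0.7,[0,0,-0.03],0]], "grip_force": 20}}

```text
t: 9.98
position: [0.4349, 0.0331, 0.0777]
tcp_rot: [0.015, 0.456, 0.89, 0.005]
contact_force: [0.5, -0.2, -1.7]
finger_gap: 0.46
```

```bash
python3 -c "
from h import *
go(binp([-.006,0,.24]))
p,d=read_camera('wrist');cv2.imwrite('pics/w6.png',p[:,:,::-1])"
```

```text
t 9.97 pos [0.43490187 0.03305644 0.07773097] F [ 0.53799572 -0.18314846 -1.73741715] gap 0.4597217191458142 yawx 125.76494113071432 tilt [ 0.03104936 -0.00468487]
shift tool (m) [-0.37496882 -0.08063491 -0.15592412]
```

View pics/w6.png

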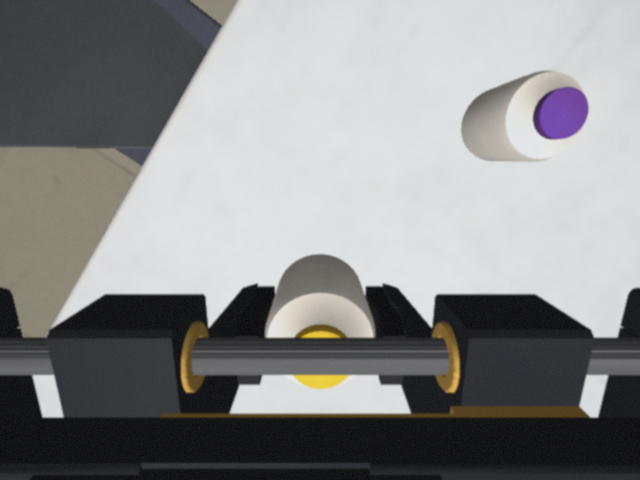

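The bottle is held centrally, with its cap at (320,358), and purple at (560,110) is undisturbed. I'm lifting and carrying it over the bin.

Emit:
{"name": "step_arm", "arguments": {"targets": [[0.7,[0,0,-0.05],0],[0.7,[0,0,-0.05],0],[0.7,[-0.02,-0.005,-0.05],0],[0.7,[-0.045,-0.01,-0.01],0],[0.7,[-0.05,-0.01,0],0],[0.7,[-0.05,-0.01,0],0],[0.7,[-0.05,-0.01,0],0],[0.7,[-0.05,-0.01,0],0],[0.7,[-0.04,-0.01,0],0],[0.7,[-0.02,-0.01,0],0],[0.7,[0,0,0],0]]}}

```text
t: 11.4
position: [0.5612, -0.2824, 0.2547]
tcp_rot: [0.018, 0.455, 0.89, 0.006]
contact_force: [-0.3, 0.9, -1.5]
finger_gap: 0.46
```

```bash
python3 -c "
from h import *
go(binp([-.006,0,.24]))"
```

```text
t 11.40 pos [ 0.56117547 -0.28239526  0.25465528] F [-0.30706086  0.88847792 -1.51462744] gap 0.46008028196024264 yawx 125.86794906870499 tilt [ 0.03786217 -0.00568572]
shift tool (m) [-0.04131773 -0.00271327  0.0157    ]
```

Emit:
{"name": "step_arm", "arguments": {"targets": [[0.7,[-0.02,-0.001,0],0],[0.7,[-0.018,-0.001,0],0],[0.7,[-0.003,-0.001,0.01],0],[0.7,[0,0,0.015],0],[0.7,[0,0,0],0]]}}

```text
t: 12.02
position: [0.5833, -0.3125, 0.2287]
tcp_rot: [0.016, 0.453, 0.891, 0.007]
contact_force: [0.4, -0.3, -1.7]
finger_gap: 0.465
```

```bash
python3 -c "
from h import *
go(binp([-.006,0,.17]))
p,d=read_camera('scene');cv2.imwrite('pics/s7.png',cv2.resize(p[100:300,250:450,::-1],None,fx=3,fy=3))
p,d=read_camera('wrist');cv2.imwrite('pics/w7.png',p[:,:,::-1])"
```

```text
t 12.03 pos [ 0.58333784 -0.31253639  0.22865427] F [ 0.40806319 -0.33814845 -1.68438143] gap 0.4647777089084876 yawx 126.06128129113968 tilt [ 0.03543064 -0.00251253]
shift tool (m) [-0.00296188 -0.00419134  0.05864528]
```

View pics/s7.png

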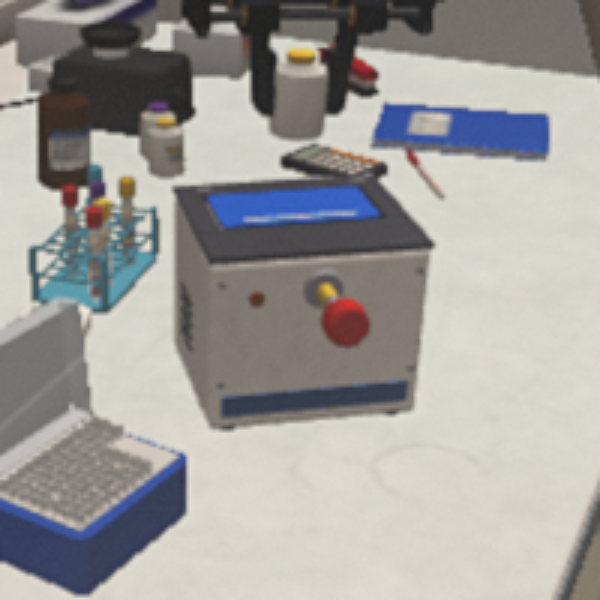

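View pics/w7.png

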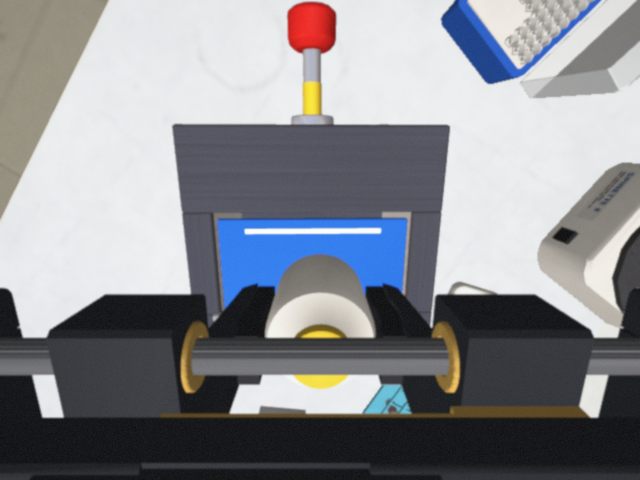

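The bottle hangs over the flap and the knob is still out, with its yellow band at (312,98). I'm aligning it now.

Emit:
{"name": "step_arm", "arguments": {"targets": [[0.7,[-0.003,-0.004,0.015],0],[0.7,[0,0,0.02],0],[0.7,[0,0,0.015],0],[0.7,[0,0,0],0]]}}

```text
t: 12.62
position: [0.5838, -0.3186, 0.1778]
tcp_rot: [0.018, 0.453, 0.891, 0.006]
contact_force: [0.1, -0.5, -0.3]
finger_gap: 0.461
```

```bash
python3 -c "
from h import *
go(binp([-.006,0,.097]))"
```

```text
t 12.62 pos [ 0.58383992 -0.3186033   0.17779536] F [ 0.11382879 -0.52477801 -0.2868124 ] gap 0.46134406954541113 yawx 126.04777836065023 tilt [ 0.03812507 -0.00493096]
shift tool (m) [ 0.00302944 -0.00168649  0.08072788]
```

Emit:
{"name": "step_arm", "arguments": {"targets": [[0.7,[0.001,-0.001,0.015],0],[0.7,[0.001,0,0.015],0],[0.7,[0.001,0,0.015],0],[0.7,[0,0,0],0]]}}

```text
t: 13.12
position: [0.583, -0.317, 0.1301]
tcp_rot: [0.018, 0.453, 0.891, 0.006]
contact_force: [-0.9, 0.3, -1.2]
finger_gap: 0.463
```

```bash
python3 -c "
from h import *
go(binp([-.006,0,.097]))
p,d=read_camera('scene');cv2.imwrite('pics/s8.png',cv2.resize(p[100:300,250:450,::-1],None,fx=3,fy=3))
p,d=read_camera('wrist');cv2.imwrite('pics/w8.png',p[:,:,::-1])"
```

```text
t 13.12 pos [ 0.58302328 -0.3169559   0.13008654] F [-0.92269434  0.32592728 -1.15586751] gap 0.4633157846093422 yawx 126.04926399445127 tilt [ 0.03871876 -0.00530653]
shift tool (m) [-2.18564310e-05 -6.73711703e-04  3.30934316e-02]
```

View pics/w8.png

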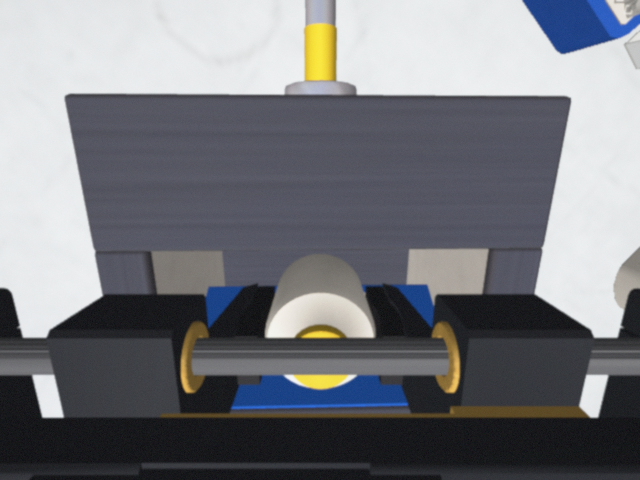

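The flap is swinging down around the bottle, and the bottle is centred in the opening at (320,300). I'm continuing down.

Emit:
{"name": "step_arm", "arguments": {"targets": [[0.7,[0,0,0.012],0],[0.7,[0,0,0.012],0],[0.7,[0.0005,0,0.007],0],[0.7,[0,0,0],0]]}}

```text
t: 13.72
position: [0.5848, -0.3174, 0.099]
tcp_rot: [0.02, 0.453, 0.891, 0.006]
contact_force: [0.1, 0.2, -1.5]
finger_gap: 0.465
```

```bash
python3 -c "
from h import *
go(binp([-.006,0,.099]))"
```

```text
t 13.72 pos [ 0.58479512 -0.31739533  0.09900662] F [ 0.07129969  0.20651542 -1.48498895] gap 0.4652777781149591 yawx 126.0459803418036 tilt [ 0.04145257 -0.00755519]
shift tool (m) [ 4.79523984e-04 -9.14177354e-04 -3.46089578e-05]
```

Releasing with a partial opening, about 58 mm.

Emit:
{"name": "step_arm", "arguments": {"targets": [[0.35,[0,0,0],0],[0.33,[0,0,0],0],[0.33,[0,0,0],0],[0.33,[0,0,0],0]]}}

```text
t: 14.22
position: [0.5854, -0.3179, 0.1006]
tcp_rot: [0.022, 0.453, 0.891, 0.006]
contact_force: [-0.3, 0.5, 0.7]
finger_gap: 0.671
```

```bash
python3 -c "
from h import *
go(binp([-.006,0,.24]))
p,d=read_camera('wrist');cv2.imwrite('pics/w9.png',p[:,:,::-1])"
```

```text
t 14.22 pos [ 0.58543561 -0.3178894   0.10064115] F [-0.2796303   0.48894446  0.74385409] gap 0.6713041803417599 yawx 126.04440398100678 tilt [ 0.04380739 -0.00943136]
shift tool (m) [-0.00340186  0.00302032 -0.13929492]
```

View pics/w9.png

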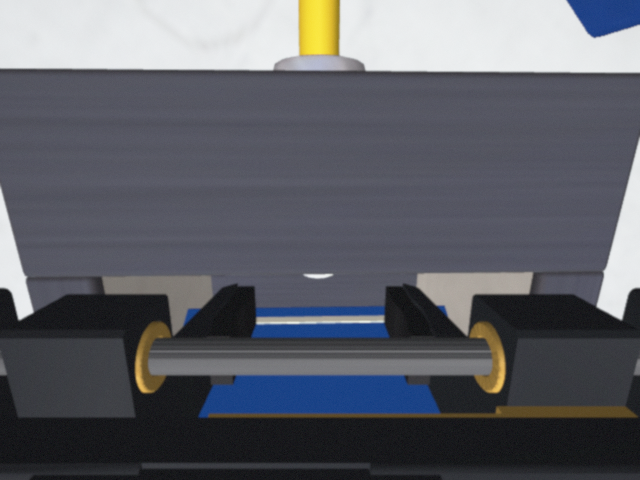

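The bottle has dropped; only its white edge shows inside the bin, at (318,275). The flap is riding on the fingers, so I'm withdrawing straight up.

Emit:
{"name": "step_arm", "arguments": {"targets": [[0.33,[0,0,-0.012],0],[0.33,[0,0.001,-0.02],0],[0.33,[-0.001,0.001,-0.025],0],[0.33,[-0.001,0.001,-0.03],0],[0.33,[-0.001,0,-0.03],0],[0.33,[0,0,-0.015],0],[0.33,[0,0,0],0]]}}

```text
t: 15.15
position: [0.5837, -0.3175, 0.2415]
tcp_rot: [0.024, 0.453, 0.891, 0.005]
contact_force: [0.1, -0.1, -0.7]
finger_gap: 0.668
```

```bash
python3 -c "
from h import *
go(binp([-.149,0,.25]))
p,d=read_camera('scene');cv2.imwrite('pics/s10.png',cv2.resize(p[100:300,250:450,::-1],None,fx=3,fy=3))
p,d=read_camera('wrist');cv2.imwrite('pics/w10.png',p[:,:,::-1])"
```

```text
t 15.15 pos [ 0.58373636 -0.31753718  0.2415338 ] F [ 0.10575558 -0.07877934 -0.72075906] gap 0.6684378145971892 yawx 126.03600162996291 tilt [ 0.04697391 -0.01235869]
shift tool (m) [ 0.14255113  0.00053971 -0.01383244]
```

View pics/w10.png

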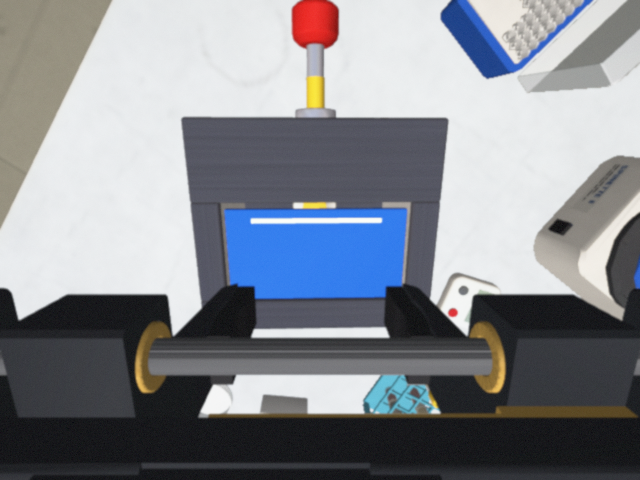

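View pics/s10.png

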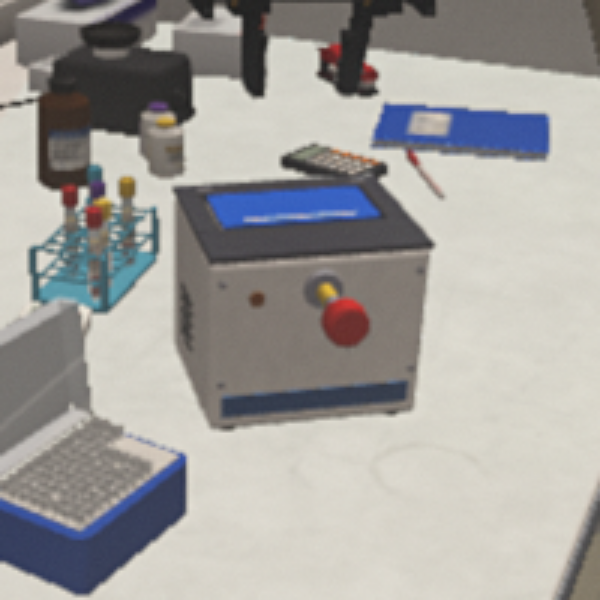

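The flap looks shut and the bottle's cap is visible through the front slot at (315,205). I'll check how level the flap is and how deep the bottle sits.

```bash
python3 - <<'E'
from h import *
np.set_printoptions(precision=4,suppress=True)
c=camera_info('wrist');p,d=read_camera('wrist');C=cloud('wrist',d,c)
for uv in [(240,225),(320,228),(390,225),(240,285),(320,285),(390,285),(315,160),(310,206),(320,206),(210,250)]: print(uv,inbin(C[uv[1],uv[0]]))
E
```

```text
(240, 225) [-0.0224 -0.0531  0.1487]
(320, 228) [-0.0201  0.0022  0.1494]
(390, 225) [-0.0221  0.051   0.1498]
(240, 285) [ 0.0217 -0.0557  0.1501]
(320, 285) [0.0227 0.0022 0.1495]
(390, 285) [0.023  0.0536 0.1502]
(315, 160) [-0.066  -0.0011  0.1488]
(310, 206) [-0.0219 -0.0046  0.072 ]
(320, 206) [-0.0216  0.0046  0.0705]
(210, 250) [-0.0051 -0.0747  0.1506]
```

The flap is level at z = 150 mm and the bottle stands on the bin floor, with its top at about 72 mm. I'm moving back to the knob.

Emit:
{"name": "step_arm", "arguments": {"targets": [[0,[0.03,0,0],0],[0,[0.045,0,0],0],[0,[0.045,0,0],0],[0,[0.025,0,0],0],[0,[0.005,0,0.005],0],[0,[0,0,0],0]]}}

```text
t: 16.05
position: [0.4912, -0.1921, 0.222]
tcp_rot: [0.017, 0.454, 0.891, 0.006]
contact_force: [-0.3, 0.0, -0.2]
finger_gap: 1.003
```

```bash
python3 - <<'E'
from h import *
np.set_printoptions(precision=4,suppress=True)
go(binp([-.151,0,.102]))
c=camera_info('wrist');p,d=read_camera('wrist');p=p[:,:,::-1].copy();C=cloud('wrist',d,c)
cv2.imwrite('pics/w11.png',p)
hsv=cv2.cvtColor(p,cv2.COLOR_BGR2HSV);H,S,V=[hsv[...,i].astype(int) for i in range(3)]
k=((H<8)|(H>172))&(S>150)&(V>60)&(d>0);k[:, :280]=0;k[:,370:]=0
q=inbin(C[k]);print(k.sum(),np.percentile(q,[1,99],axis=0),q[q[:,2]>.128].mean(0))
E
```

```text
t 16.05 pos [ 0.4912 -0.1921  0.222 ] F [-0.3203  0.0007 -0.2428] gap 1.0026373238638588 yawx 125.99899116845236 tilt [ 0.0354 -0.0037]
shift tool (m) [-0.008  -0.002   0.1203]
1289 [[-0.1639 -0.0149  0.1164]
 [-0.1417  0.0134  0.1364]] [-0.1538 -0.0008  0.1329]
```

Emit:
{"name": "step_arm", "arguments": {"targets": [[0,[-0.005,-0.001,0.02],0],[0,[-0.003,-0.001,0.03],0],[0,[0,0,0.025],0],[0,[0,0,0],0]]}}

```text
t: 16.6
position: [0.4993, -0.2041, 0.1445]
tcp_rot: [0.017, 0.455, 0.89, 0.006]
contact_force: [0.3, 0.5, 0.3]
finger_gap: 1.001
```

```bash
python3 -c "
from h import *
go(binp([-.1515,0,.104]))"
```

```text
t 16.60 pos [ 0.49932751 -0.20410348  0.14447509] F [0.30777605 0.49195098 0.30269901] gap 1.0011224023858885 yawx 125.85218587378004 tilt [ 0.0361361  -0.00459965]
shift tool (m) [0.00509801 0.00055375 0.04038967]
```

Emit:
{"name": "step_arm", "arguments": {"targets": [[0,[0.004,0.0005,0.015],0],[0,[0.001,0,0.015],0],[0,[0,0,0.008],0],[0,[0,0,0],0]]}}

```text
t: 17.1
position: [0.4991, -0.2007, 0.1054]
tcp_rot: [0.018, 0.455, 0.89, 0.006]
contact_force: [0.0, -0.5, 0.8]
finger_gap: 1.001
```

```bash
python3 -c "
from h import *
go(binp([-.1515,0,.104]))"
```

```text
t 17.10 pos [ 0.49910775 -0.20070073  0.10540504] F [ 0.01559705 -0.46791265  0.81098441] gap 1.0010992318854268 yawx 125.82880605970631 tilt [ 0.03820344 -0.00609063]
shift tool (m) [ 0.00124249 -0.00022513  0.00136596]
```

Emit:
{"name": "step_arm", "arguments": {"targets": [[0.3,[0.001,0,0],0],[0.6,[0,0,0],0],[0.8,[0,0,0],0],[0.8,[0,0,0],0],[0.8,[0,0,0],0],[0.8,[-0.004,0,0],0],[0.8,[-0.004,0,0],0],[0.8,[-0.004,0,0],0],[0.8,[-0.004,0,0],0],[0.8,[-0.003,0,0],0]], "grip_force": 25}}

```text
t: 18.35
position: [0.511, -0.2166, 0.1069]
tcp_rot: [0.02, 0.455, 0.89, 0.006]
contact_force: [2.4, -2.1, -4.0]
finger_gap: 0.348
```

```bash
python3 -c "
from h import *
go(binp([-.1315,0,.104]))
p,d=read_camera('wrist');cv2.imwrite('pics/w12.png',p[:,:,::-1])"
```

```text
t 18.35 pos [ 0.51095645 -0.2166329   0.10689892] F [ 2.38393464 -2.07919132 -4.00605585] gap 0.3482718393666977 yawx 125.83464448453769 tilt [ 0.0401177  -0.00735001]
shift tool (m) [ 0.00114276 -0.0004889   0.00285384]
```

View pics/w12.png

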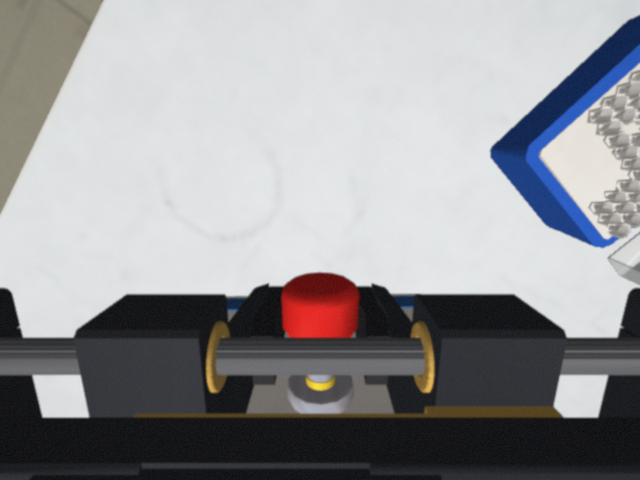

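A sliver of the yellow band still shows at (320,382), so I'm pushing a little further to the stop.

Emit:
{"name": "step_arm", "arguments": {"targets": [[0.8,[-0.003,0,0],0],[0.8,[-0.003,0,0],0],[0.8,[-0.002,0,0],0]]}}

```text
t: 18.77
position: [0.5127, -0.219, 0.1066]
tcp_rot: [0.012, 0.455, 0.89, 0.008]
contact_force: [-7.6, 7.9, 7.3]
finger_gap: 0.349
```

```bash
python3 -c "
from h import *
go(binp([-.1315,0,.104]))"
```

```text
t 18.77 pos [ 0.51272128 -0.21899797  0.10657021] F [-7.62981704  7.90591446  7.26823844] gap 0.3490700091890945 yawx 125.88456433031016 tilt [0.0293982  0.00386411]
shift tool (m) [ 0.00404468 -0.00051622  0.00250079]
```

At the stop, pushing back with about 11 N. I'm releasing and retreating upward.

Emit:
{"name": "step_arm", "arguments": {"targets": [[0.4,[0,0,0],0],[0,[0,0,0],0],[0,[0,0,0],0],[0,[0,0,-0.015],0],[0,[0,0,-0.035],0],[0,[0,0,-0.045],0],[0,[0,0,-0.045],0],[0,[0.01,0,-0.02],0],[0,[0,0,0],0]]}}

```text
t: 19.9
position: [0.5018, -0.2118, 0.2772]
tcp_rot: [0.015, 0.455, 0.89, 0.008]
contact_force: [0.4, -0.6, -0.8]
finger_gap: 1.004
```

```bash
python3 - <<'E'
from h import *
np.set_printoptions(precision=4,suppress=True)
go(binp([-.1315,0,.104]))
c=camera_info('wrist');p,d=read_camera('wrist');p=p[:,:,::-1].copy();C=cloud('wrist',d,c)
cv2.imwrite('pics/w13.png',p)
hsv=cv2.cvtColor(p,cv2.COLOR_BGR2HSV);H,S,V=[hsv[...,i].astype(int) for i in range(3)]
k=((H<8)|(H>172))&(S>150)&(V>60)&(d>0);k[:, :280]=0;k[:,370:]=0
q=inbin(C[k]);print(k.sum(),np.percentile(q,[1,99],axis=0),q[q[:,2]>.128].mean(0))
p,d=read_camera('scene');cv2.imwrite('pics/s13.png',p[:,:,::-1])
E
```

```text
t 19.90 pos [ 0.5018 -0.2118  0.2772] F [ 0.4028 -0.5531 -0.8388] gap 1.0035185484913167 yawx 125.86454593593008 tilt [0.0332 0.0006]
shift tool (m) [-0.0049 -0.0005  0.1733]
864 [[-0.1438 -0.0146  0.1196]
 [-0.1203  0.0136  0.1364]] [-0.1333 -0.0009  0.1329]
```

View pics/w13.png

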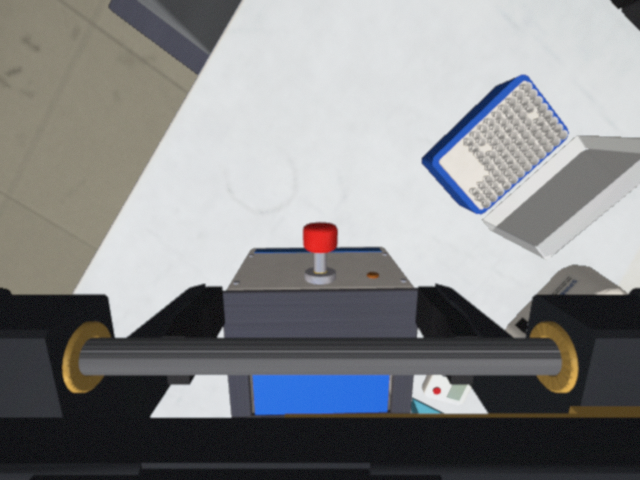

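View pics/s13.png

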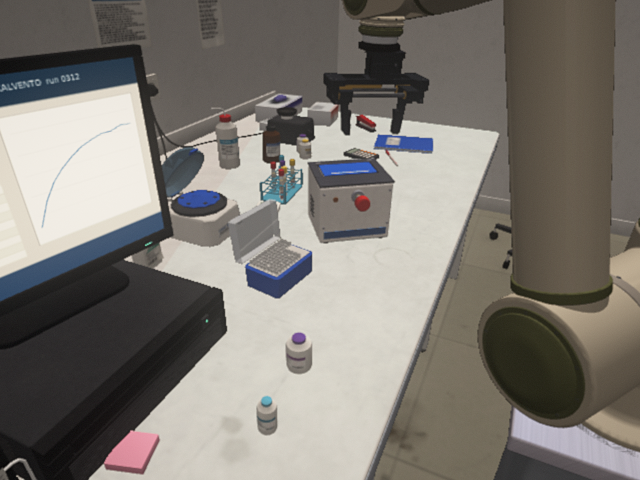

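The knob is in: its head spans bin x -144 to -120 mm, as at the start, and no yellow band shows at (320,265). The flap is shut, and purple (299,351) and light blue (267,413) are standing where they were. I'm handing the job in.

```bash
python3 -c "
from station import arm
print(arm.finish_job(),arm.observe()['t'])"
```

```text
the job is handed in; nothing more can be done
the job is handed in; nothing more can be done
```

The job is done and handed in at about 20 s of the 54 s allowed. I pulled the knob out to its stop, pushed the yellow-capped bottle through the flap, and pushed the knob back in once the flap had shut.

Last checks:
- **Knob out:** before the bottle went in, the knob had moved 20 mm and its yellow stem band was showing.
- **Bottle:** seen through the slot at the flap's front edge, its top was at about 72 mm, which fits it standing on the bin floor.
- **Flap:** it measured level at 150 mm before I pushed the knob back in.
- **Knob in:** the head sits within about 1 mm of where it started, and the yellow band is hidden.
- **Other bottles:** purple and light blue are still standing at the same places in the image.
- **End state:** the gripper is open, well above the bin and touching nothing.

Two readings were not perfect. The wrist and scene cameras differed by about 4 mm on where the bin is, so I aimed between them. The tool also drifted to about 2.5° of tilt during the moves, with no visible effect. The largest force reading I saw was about 22 N, while pulling the knob against its stop.

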